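# Level the sample tray with a wedge

### The job

The front edge of the sample-bottle tray droops. Fetch the long yellow wedge, slide its thin end flat along the bench under the levelling foot in the middle of the tray's front edge and push it in until the tray is level hard up against its stops and the wedge is nipped tight, so that it stays so when you let go and back away. Push gently - feel for the stop, do not force the wedge - do not lift or push the tray with the gripper, and leave everything else where it is.

Things in the scene. Friction and masses are not known exactly. Their poses are not given: they have to be found in the camera images.
- wedge: The wedge to use: yellow plastic ramp with an upright orange grip at its thick end, 70 g, lying flat. Origin: on its underside below the grip's centre; x towards the thin end, y across, z up. Grip 26 mm (x) by 24 mm (y), from 24 to 46 mm above the bench, on a foot 36 mm wide. Ramp 36 mm wide: 24 mm high at x = 13 mm, falling straight to 3 mm at x = 113 mm.
- wedge_tip (a point): Middle of the wedge's thin end, on its underside: 113 mm ahead (x) of wedge, same axes. Pressed home, the wedge holds by friction and does not slip back when released.
- stand: Fixed dark steel frame that carries the tray. Origin: on the bench, straight below the middle of the tray's front edge and its foot; x points level under the tray (the way to push), y along the edge, z up. Rails and red-lugged posts at y = +-130 mm from x = 25 mm on; the front is open.
- tray: Aluminium tray, 220 mm wide, six bottles, 0.4 to 0.9 kg, hinged 200 mm behind its front edge. Origin: middle of the front edge, underside of its steel bar: 30 mm above the bench when level, 21 mm at the start (0.045 rad tilt); z vertical when level. Bottles from 85 mm behind the edge, up to 150 mm high. Under the origin hangs the foot: black crossbar, radius 5 mm, 70 mm long in y.
- foot_stem (a point): Brass screw stem of the levelling foot, where it enters the tray (the tray's origin). The ramp slides under the foot's crossbar. The foot is screwed out so that the crossbar's underside is 10 to 16 mm below this point; how much is not measured and differs each time, and with it how far the wedge must go.
- stop (a point): Red stop lug on the stand (60 mm in from its origin, y = 125 mm, 59 mm up). Level, the tray meets these hard stops and can go no higher. The push on the wedge is even while lifting (4 to 15 N) and at the stops climbs by some 7 N per mm of travel; 10 to 18 N above the lifting push is tight, 30 N pressing on the tray is too much.
- stub_wedge: Short steep grey wedge with a black grip, its end 12 mm thick, too blunt for the gap: leave it. Origin on its underside below the grip; 71 mm long, 36 mm wide, 46 mm tall, x towards its thin end.
- bottle_amber: Amber sample bottle with a blue cap, 56 mm wide, 115 mm tall; leave it. Origin under its centre.
- bottle_green: Green sample bottle with a blue cap, 56 mm wide, 115 mm tall; leave it. Origin under its centre.
- bottle_clear: Clear sample bottle with a blue cap, 56 mm wide, 115 mm tall; leave it. Origin under its centre.
- beaker: Glass beaker, 70 mm wide, 90 mm tall; leave it. Origin under its centre.
Mind the look-alikes: they are no part of the job. There is more than one size of the wedge; the one meant has the size given above.

How it is judged:
By the outcome, as a careful person would: the job done as asked, in the order asked, and still so for the second after the job is handed in, with the robot touching nothing.
It also fails if it takes over 72 s, if anything falls off the work surface, if the arm or the gripper's body presses on something with over 40 N, if the wrist force passes 120 N, or if a joint passes its speed limit or range.

### The arm

A 6-joint arm with a two-finger parallel gripper is mounted at the origin on the work surface. World frame = base frame: x ahead of the robot, y to its left, z up, the work surface at z = 0. Lengths are in m, angles in rad, forces in N, time in s.
With the tool pointing down it reaches from about 0.325 to 0.9 m from the base axis. Payload 6.1 kg.
Tool frame: the origin (TCP) lies on the centre line of the jaws, within the pads' length; the fingertips stand 22 mm ahead of it and the grasp point (between the pads) lies 3 mm ahead of it; z points along the fingers, y is the direction in which the jaws open and shut (so a half turn about z gives the same grasp; the last joint's range is limited). The gripper opens to 85 mm and grips with 20 to 120 N. Pads are 22 mm wide; open, the fingers measure 114 mm over their backs; the gripper's body (76 mm by 85 mm) begins 54 mm behind the grasp point. The pads swing forward as they close: fully open they stand 13 mm farther back than shut.
Start: joints at [-1.385, 0.22, 1.526, -0, 1.395, -0.126], TCP at [0.192, -0.595, 0.253] pointing down, gripper open.
Joint ranges: [-2.98, 2.98], [-0.91, 2.08], [0.09, 2.57], [-1.24, 4.39], [0.2, 2.65], [-2.68, 2.68]. Speed limits (rad/s): [2.57, 2.57, 3.01, 3.14, 3.14, 3.14].

### API

Orientations are given as a unit quaternion [w, x, y, z].
In Python, from rig import arm, read_camera, get_calibration, ticket, spotter gives the robot as it stands.
- The arm moves only by the tool move_arm, never from a script. Its argument "motion" is a list of rows, each a list of 7 numbers: the finger opening in m, from 0 to 0.0854, then the shift along the world's x, y, z in m, then the turn, a rotation vector about the world's x, y, z in degrees. In form: [[gripper, dx, dy, dz, ax, ay, az], ...]. A call has 1 to 10 rows; each row is the pose to reach, as a shift and turn from the pose commanded when the call began; what a row does not reach only later rows make up. A row lasts 1/8 s, in which the tool goes at most 62.5 mm and 10.7 degrees, less where a joint would pass 70% of its speed; a pose out of reach is approached as far as the arm can. A call with a gripper value outside its range is refused whole. The fingers move at their own pace and stop on an object; "squeeze" is the grip in N (left out, the last holds). Time passes only in rows, so rows that repeat a pose let the fingers close. It gives the time, the measured TCP pose, the force and the opening at its end, in the units of the state.
- arm.state(): the state, without advancing time (a new reading comes with each control period).
- read_camera(name): name is "scene" or "top" or "wrist"; returns (picture, depth): 400x640x3 uint8, red, green, blue; 400x640 float32, m along the optical axis (not along the pixel's ray), 0 where there is no reading.
- get_calibration(name): a dict with "fov_y" (degrees; the focal length in pixels is half the picture's height over the tangent of half this angle, whatever the lens; pixels are square), "cx", "cy" (the principal point, pixels), "extrinsics" (4x4, takes a point from camera to world coordinates). Camera axes: x right, y down, z forward; pixel columns grow to the right and rows downward; lengths in m; the calibration is good to about 2 mm. A picture is of the moment at which its call begins: read the wrist's pose just before it. get_calibration takes no time and is no camera call; for the wrist camera it gives the pose at the moment of the call.
- ticket.close_job(): hands the job in, once; it reports no verdict.
Trained networks look in the newest picture that a camera, given by its name, has taken for a name from the list of things; names that differ only in an ending like _2 or _b are one class to them, and where a whole thing is asked for, a point or a joint stands for the part that bears it (a point fixed in the world has none). Each returns a list of dicts, best first, with "p" (0 to 1); they miss things now and then, are a little off and sometimes report something else, mostly with a low value. They report only what shows in the picture. A call takes as long as a camera call. They do not tell look-alikes from the thing itself.
- spotter.boxes_of(camera, label): "point" ([column, row] in pixels, amid what is visible of it).
- spotter.cut_out(camera, label): "pixels" (400x640 bool, what is visible of it) and "point" ([column, row] in pixels, amid what is visible of it).
- spotter.place_of(camera, label): "point" ([column, row] in pixels: a listed point, or the origin of a listed thing).
The state is a dict: "time": time; "qpos": joint angles; "qd": joint speeds; "joint_torque": joint torques, N m; "eef_pos": TCP position; "eef_rot": TCP orientation; "force": force on the tool from outside, world axes, zero at the start; "ft_torque": the same for the moment, N m; "opening": finger opening in m.
Only numpy, scipy, OpenCV 4.12 (cv2) and the standard library are available. Lean on these libraries where they do the work, as an engineer would, in place of code of your own. Each camera call takes 0.05 s, during which the arm holds its last target. There are 200 camera calls.

## Working session

There is one attempt and no reset: what is moved stays moved. The work goes in short steps, Python scripts to look and compute and a tool call to move; the robot and the scene stay as the last step left them, time stands still between calls to the robot, and variables do not carry over. Pictures are saved under pics/ and viewed, about 8 in all and at most 12, crops included, and the job is handed in when it is done.

Besides the shell and the picture viewer there is one more tool, called as name(argument=value, ...), one argument or row to a line, values as JSON. move_arm: Moves the arm, as the interface text tells. Its arguments: {"type":"object","properties":{"motion":{"type":"array"},"squeeze":{"type":"number"}},"required":["motion"]}

```bash
mkdir -p pics
cat > h.py <<'E'
import numpy as np, cv2
from rig import arm, read_camera, get_calibration, ticket, spotter
def snap(n,f=None):
    c=get_calibration(n); p,d=read_camera(n)
    if f: cv2.imwrite(f'pics/{f}.png',p[:,:,::-1])
    return p,d,c
def cloud(d,c):
    f=200/np.tan(np.radians(c['fov_y'])/2); v,u=np.mgrid[:400,:640]
    X=np.stack([(u-c['cx'])/f*d,(v-c['cy'])/f*d,d],-1); E=np.array(c['extrinsics'])
    W=X@E[:3,:3].T+E[:3,3]; W[d<=0]=np.nan; return W
E
python3 - <<'E'
from h import *
a=[]
for n in ('scene','top'):
    p,d,c=snap(n); W=cloud(d,c); np.savez(n,p=p,W=W)
    a.append(p)
    for l in ('wedge','wedge_tip','stub_wedge','foot_stem','stop','stand'):
        for r in spotter.place_of(n,l):
            u,v=map(int,np.round(r['point']));print(n,l,round(r['p'],2),u,v,np.round(W[min(v,399),min(u,639)],3) if 0<=u<640 and 0<=v<400 else '')
cv2.imwrite('pics/a.png',cv2.resize(np.vstack(a)[:,:,::-1],None,fx=.75,fy=.75))
print(arm.state())
E
```

```text
scene wedge 0.84 358 156 [0.418 0.255 0.022]
scene wedge 0.83 304 135 [0.21  0.22  0.033]
scene wedge 0.6 285 187 [ 0.306 -0.001  0.031]
scene wedge_tip 0.84 388 166 [ 0.516  0.298 -0.004]
scene wedge_tip 0.79 344 145 [0.34  0.284 0.007]
scene wedge_tip 0.65 318 211 [0.435 0.002 0.001]
scene wedge_tip 0.6 353 251 [ 0.603 -0.051  0.002]
scene stub_wedge 0.91 244 280 [ 0.422 -0.31   0.029]
scene stub_wedge 0.44 414 125 [0.508 0.481 0.045]
scene stub_wedge 0.21 357 156 [0.412 0.259 0.016]
scene foot_stem 0.55 356 251 [ 0.62  -0.064  0.039]
scene stop 0.73 401 222 [0.679 0.075 0.068]
scene stand 0.65 356 255 [ 0.627 -0.075  0.04 ]
scene stand 0.19 262 368 [ 0.621 -0.448  0.072]
top wedge 0.97 319 251 [0.209 0.027 0.643]
top wedge 0.93 253 280 [0.189 0.222 0.062]
top wedge 0.78 244 214 [0.391 0.262 0.029]
top wedge_tip 0.71 246 177 [ 0.517  0.265 -0.   ]
top wedge_tip 0.61 232 232 [ 0.341  0.302 -0.005]
top wedge_tip 0.6 329 204 [ 0.432 -0.    -0.003]
top wedge_tip 0.16 424 213 [ 0.398 -0.292  0.035]
top stub_wedge 0.8 423 212 [ 0.402 -0.289  0.032]
top foot_stem 0.88 348 143 [ 0.616 -0.058  0.055]
top stop 0.9 310 124 [0.674 0.062 0.064]
top stand 0.71 346 145 [ 0.609 -0.052  0.054]
{'time': 0.7, 'qpos': array([-1.38510815e+00,  2.20381150e-01,  1.52647309e+00,  6.24903869e-06,
        1.39473099e+00, -1.26118430e-01]), 'qd': array([ 0.0019669 , -0.00113188, -0.00110518, -0.00089998,  0.00014478,
       -0.00122032]), 'joint_torque': array([-2.93880243e-03, -4.96692467e+01, -3.89644325e+01, -4.98065128e-04,
        6.32872379e-04,  5.19343843e-06]), 'eef_pos': array([ 0.19172328, -0.59486395,  0.25332559]), 'eef_rot': array([3.61829654e-06, 9.87871760e-01, 1.55271972e-01, 3.18538527e-06]), 'force': array([-0.09794666, -0.67058079, -0.19850207]), 'ft_torque': array([ 0.00767263, -0.02469722, -0.01244001]), 'opening': 0.08539321201221929}
```

View pics/a.png

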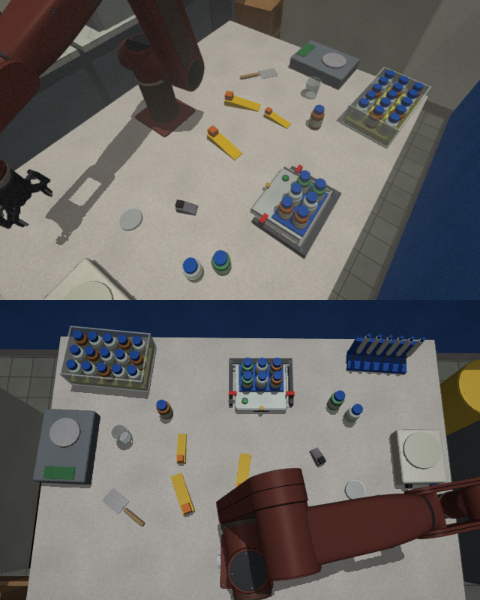

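The picture shows three yellow wedges, at scene pixels (304,135), (358,156) and (285,187). I'll measure each one: length, width, ramp height and grip height.

Run:
```python
from h import *
for n in ('scene','top'):
    z=np.load(n+'.npz');p,W=z['p'],z['W']
    h=cv2.cvtColor(p,cv2.COLOR_RGB2HSV)
    m=((h[...,0]>4)&(h[...,0]<32)&(h[...,1]>150)&(h[...,2]>60)).astype(np.uint8)
    k,L,S,C=cv2.connectedComponentsWithStats(m)
    for i in range(1,k):
        if S[i,4]<80: continue
        P=W[(L==i)]; P=P[np.isfinite(P).all(1)]; 
        P=P[(P[:,2]<.06)]
        if len(P)<50 or np.ptp(P[:,0])>.25: continue
        H=h[...,0][L==i]; 
        O=W[(L==i)&(h[...,0]<14)]; O=O[O[:,2]<.06]
        (c,s,a)=cv2.minAreaRect(P[:,:2].astype(np.float32)*1000)
        print(n,C[i].round(),S[i,4],'rect mm',np.round(c),np.round(s),round(a,1),'z5/98',np.percentile(P[:,2],[2,50,98]).round(3),'orange',len(O),np.median(O,axis=0).round(3) if len(O) else '')
p=np.load('scene.npz')['p'][110:230,230:430,::-1]
cv2.imwrite('pics/b.png',cv2.resize(p,None,fx=4,fy=4,interpolation=cv2.INTER_CUBIC))
# tray
z=np.load('scene.npz');W=z['W']
P=W.reshape(-1,3);P=P[np.isfinite(P).all(1)]
R=P[(P[:,0]>.58)&(P[:,0]<.9)&(abs(P[:,1]+.05)<.18)]
Q=z['p']
cv2.imwrite('pics/c.png',cv2.resize(Q[210:310,310:470,::-1],None,fx=5,fy=5,interpolation=cv2.INTER_CUBIC))
z=np.load('top.npz');h=cv2.cvtColor(z['p'],cv2.COLOR_RGB2HSV)
m=(((h[...,0]<6)|(h[...,0]>174))&(h[...,1]>170)).astype(np.uint8);k,L,S,C=cv2.connectedComponentsWithStats(m)
for n,zz in(('top',z),('scene',np.load('scene.npz'))):
    h=cv2.cvtColor(zz['p'],cv2.COLOR_RGB2HSV);m=(((h[...,0]<5)|(h[...,0]>174))&(h[...,1]>150)&(h[...,2]>80)).astype(np.uint8);k,L,S,C=cv2.connectedComponentsWithStats(m)
    for i in range(1,k):
        if S[i,4]>15:
            q=zz['W'][L==i]; print('red',n,C[i].round(),S[i,4],np.nanmedian(q,axis=0).round(3),np.nanmin(q,axis=0).round(3),np.nanmax(q,axis=0).round(3))
```

```text
scene [326. 137.] 388 rect mm [262. 264.] [164.  52.] 22.0 z5/98 [0.006 0.021 0.036] orange 0 
scene [372. 159.] 258 rect mm [453. 281.] [ 50. 123.] 89.4 z5/98 [0.004 0.016 0.028] orange 0 
scene [301. 194.] 587 rect mm [349.  21.] [ 60. 165.] 84.5 z5/98 [0.005 0.02  0.035] orange 0 
top [242. 198.] 422 rect mm [449. 274.] [125.  34.] 1.4 z5/98 [-0.001  0.016  0.049] orange 65 [0.398 0.271 0.044]
top [324. 225.] 567 rect mm [356.  13.] [ 44. 142.] 83.6 z5/98 [0.002 0.017 0.035] orange 3 [0.294 0.033 0.059]
top [243. 258.] 831 rect mm [260. 262.] [166.  47.] 22.0 z5/98 [0.002 0.02  0.059] orange 59 [0.196 0.237 0.058]
red top [386. 124.] 51 [ 0.676 -0.179  0.065] [ 0.668 -0.193  0.024] [ 0.703 -0.164  0.073]
red top [310. 124.] 45 [0.674 0.062 0.064] [0.665 0.049 0.057] [0.682 0.074 0.071]
red scene [398. 225.] 50 [0.677 0.062 0.067] [0.669 0.048 0.062] [0.683 0.08  0.072]
red scene [351. 290.] 75 [ 0.679 -0.178  0.067] [ 0.671 -0.195  0.061] [ 0.686 -0.162  0.072]
```

View pics/b.png

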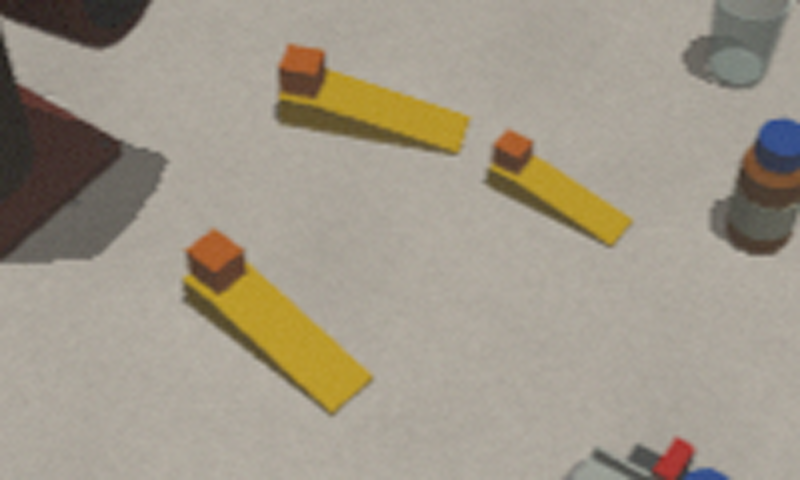

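View pics/c.png

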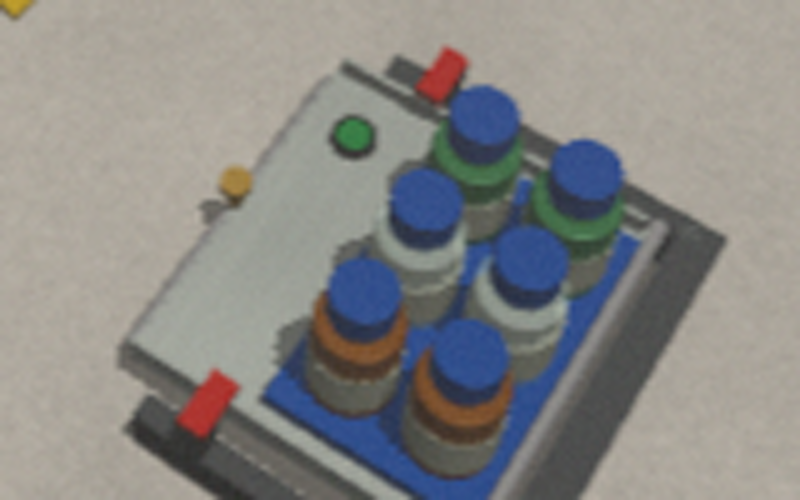

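Candidates in scene pixels:
- (304,135): about 165 mm long, grip about 58 mm tall, so too big.
- (285,187): about 165 mm long in the scene view, too big.
- (358,156): 125 × 34 mm, grip top about 46 mm. This one fits the description (126 × 36 × 46), and the crop confirms it is the smallest of the three.

The grey stub is at (244,280) and stays where it is. The stand lugs give a stand origin near (0.617, -0.058), with yaw about 0.4°. I'll move above the wedge and look with the wrist camera.

move_arm(
  motion=[
    [0.085,0.03,0.05,0,0,0,-2],
    [0.085,0.06,0.11,0,0,0,-4],
    [0.085,0.09,0.17,0,0,0,-6],
    [0.085,0.12,0.23,0,0,0,-8],
    [0.085,0.15,0.285,0,0,0,-10],
    [0.085,0.18,0.34,0,0,0,-12],
    [0.085,0.21,0.395,0,0,0,-14],
    [0.085,0.23,0.45,0,0,0,-16],
    [0.085,0.24,0.51,0,0,0,-18],
    [0.085,0.24,0.57,0,0,0,-18],
  ],
)

```text
time: 1.95
eef_pos: [0.432, -0.0285, 0.2537]
eef_rot: [0.0, 1.0, -0.001, 0.001]
force: [0.7, 0.1, -0.2]
opening: 0.0851
```

move_arm(
  motion=[
    [0.085,0,0.055,0,0,0,0],
    [0.085,0,0.11,0,0,0,0],
    [0.085,-0.01,0.165,0,0,0,0],
    [0.085,-0.02,0.22,0,0,0,0],
    [0.085,-0.03,0.27,-0.01,0,0,0],
    [0.085,-0.03,0.29,-0.02,0,0,0],
    [0.085,-0.03,0.29,-0.02,0,0,0],
    [0.085,-0.03,0.29,-0.02,0,0,0],
  ],
)

```text
time: 2.95
eef_pos: [0.4018, 0.259, 0.2336]
eef_rot: [0.0, 1.0, -0.001, 0.0]
force: [0.2, -0.4, 0.0]
opening: 0.0849
```

```bash
cat > w.py <<'E'
from h import *
def yel(p,W,zl=.06):
    h=cv2.cvtColor(p,cv2.COLOR_RGB2HSV)
    m=((h[...,0]>4)&(h[...,0]<32)&(h[...,1]>140)&(h[...,2]>50)).astype(np.uint8)
    k,L,S,C=cv2.connectedComponentsWithStats(m)
    for i in range(1,k):
        if S[i,4]<800: continue
        M=(L==i); P=W[M]; P=P[np.isfinite(P).all(1)]
        if len(P)<50: continue
        lo=P[P[:,2]<.027]; hi=P[P[:,2]>.04]
        c,s,a=cv2.minAreaRect(P[:,:2].astype(np.float32)*1000)
        l=cv2.minAreaRect(lo[:,:2].astype(np.float32)*1000) if len(lo)>9 else ''
        g=cv2.minAreaRect(hi[:,:2].astype(np.float32)*1000) if len(hi)>9 else ''
        # ramp plane fit -> axis direction
        A=np.c_[lo[:,:2],np.ones(len(lo))]; pl=np.linalg.lstsq(A,lo[:,2],rcond=None)[0]
        print(C[i].round(),S[i,4],'all',np.round(c),np.round(s),round(a,1),'zmax',np.percentile(P[:,2],99).round(4),'\n low',l,'\n grip',g,'hi med',np.median(hi,0).round(4) if len(hi) else '','grad',pl.round(3),'lowmed',np.median(lo,0).round(4))
        if len(hi): 
            v=np.median(lo,0)-np.median(hi,0);print(' yaw grip->ramp',np.degrees(np.arctan2(v[1],v[0])).round(2))
s=arm.state();print(s['time'],s['eef_pos'],s['eef_rot'],s['qpos'],s['force'])
p,d,c=snap('wrist','w%d'%(s['time']*10)); yel(p,cloud(d,c))
for l in('wedge','wedge_tip'): print(l,[(r['p'],r['point']) for r in spotter.place_of('wrist',l)])
E
python3 w.py; ls pics
```

```text
2.95 [0.40178106 0.25903096 0.23361631] [ 1.56588596e-04  9.99999232e-01 -1.22175154e-03  1.37938136e-04] [ 4.07737388e-01 -1.22798997e-01  1.92014620e+00 -4.07478656e-04
  1.34411688e+00  1.98106877e+00] [ 0.22168486 -0.44672291  0.04644895]
[306. 139.] 3585 all [453. 276.] [126.  36.] 1.2 zmax 0.0476 
 low ((452.912353515625, 275.7911376953125), (125.65807342529297, 36.08659362792969), 1.1634953022003174) 
 grip ((402.9997253417969, 274.80499267578125), (26.11658477783203, 23.955904006958008), 1.5382825136184692) hi med [0.4039 0.275  0.0465] grad [-0.199  0.002  0.106] lowmed [0.4638 0.2758 0.0147]
 yaw grip->ramp 0.71
[513. 231.] 7006 all [328.  89.] [210. 212.] 89.8 zmax 0.0622 
 low ((327.63494873046875, 17.11236000061035), (66.41854095458984, 211.9708251953125), 89.84986877441406) 
 grip ((334.9999694824219, 105.94444274902344), (233.22256469726562, 43.53269577026367), 57.141902923583984) hi med [0.2868 0.0306 0.0607] grad [-0.133 -0.136  0.066] lowmed [0.3686 0.0213 0.0145]
 yaw grip->ramp -6.48
[317. 283.] 4536 all [283. 267.] [252.  80.] 9.7 zmax 0.0619 
 low ((250.15106201171875, 258.8884582519531), (195.78448486328125, 48.044254302978516), 21.704891204833984) 
 grip ((304.86767578125, 253.68724060058594), (215.31198120117188, 36.74732208251953), 7.15449857711792) hi med [0.2174 0.2443 0.0531] grad [-0.185 -0.001  0.069] lowmed [0.2894 0.2734 0.0153]
 yaw grip->ramp 22.0
wedge [(0.9, [308.2, 181.2]), (0.66, [490.9, 263.9]), (0.63, [332.3, 317.9])]
wedge_tip [(0.9, [524.8, 155.1]), (0.72, [292.4, 226.9]), (0.71, [305.2, 81.1]), (0.66, [306.6, 180.0])]
a.png
b.png
c.png
w29.png
```

The wrist view confirms it: 126 × 36 mm, grip 26 × 24 mm at (0.403, 0.275), yaw 1.2°, slope 0.20. Now lowering over the grip.

move_arm(
  motion=[
    [0.085,0.001,0.01,-0.04,0,0,1],
    [0.085,0.001,0.01,-0.08,0,0,1],
    [0.085,0.001,0.01,-0.11,0,0,1],
    [0.085,0.001,0.01,-0.13,0,0,1],
    [0.085,0.001,0.01,-0.13,0,0,1],
    [0.085,0.001,0.01,-0.13,0,0,1],
    [0.085,0.001,0.01,-0.13,0,0,1],
  ],
)

```text
time: 3.98
eef_pos: [0.4037, 0.2698, 0.1048]
eef_rot: [-0.001, 1.0, 0.007, 0.001]
force: [-0.1, 0.4, 0.3]
opening: 0.0851
```

move_arm(
  motion=[
    [0.085,-0.001,0.005,-0.02,0,0,0],
    [0.085,-0.001,0.005,-0.04,0,0,0],
    [0.085,-0.001,0.005,-0.055,0,0,0],
    [0.085,-0.001,0.005,-0.055,0,0,0],
    [0.085,-0.001,0.005,-0.055,0,0,0],
    [0.05,-0.001,0.005,-0.055,0,0,0],
    [0.03,-0.001,0.005,-0.055,0,0,0],
    [0.015,-0.001,0.005,-0.055,0,0,0],
    [0.015,-0.001,0.005,-0.055,0,0,0],
    [0.015,-0.001,0.005,-0.055,0,0,0],
  ],
  squeeze=60,
)

```text
time: 5.22
eef_pos: [0.402, 0.2748, 0.0487]
eef_rot: [-0.0, 1.0, 0.008, 0.0]
force: [-0.6, -0.5, 3.0]
opening: 0.022
```

move_arm(
  motion=[
    [0.015,0,0,0.03,0,0,0],
    [0.015,0,0,0.07,0,0,0],
    [0.015,0.01,-0.04,0.08,0,0,0],
    [0.015,0.02,-0.09,0.08,0,0,0],
    [0.015,0.03,-0.14,0.08,0,0,0],
    [0.015,0.04,-0.19,0.08,0,0,0],
    [0.015,0.045,-0.24,0.08,0,0,0],
    [0.015,0.05,-0.29,0.08,0,0,0],
    [0.015,0.05,-0.325,0.08,0,0,0],
    [0.015,0.05,-0.333,0.08,0,0,0],
  ],
  squeeze=80,
)

```text
time: 6.48
eef_pos: [0.4513, -0.0602, 0.128]
eef_rot: [0.0, 1.0, 0.006, -0.0]
force: [0.2, -0.2, -1.1]
opening: 0.0222
```

```bash
sleep 0
cat > t.py <<'E'
from h import *
s=arm.state();print(s['time'],s['eef_pos'],s['eef_rot'],s['force'],s['opening'])
p,d,c=snap('wrist','t%d'%(s['time']*10)); W=cloud(d,c); np.savez('wr',p=p,W=W)
h=cv2.cvtColor(p,cv2.COLOR_RGB2HSV)
def comp(m,mn,name):
    k,L,S,C=cv2.connectedComponentsWithStats(m.astype(np.uint8))
    for i in range(1,k):
        if S[i,4]>mn:
            q=W[L==i]; q=q[np.isfinite(q).all(1)]
            if len(q)>9:
                r=cv2.minAreaRect(q[:,:2].astype(np.float32)*1000); print(name,C[i].round(),S[i,4],np.median(q,0).round(4),np.percentile(q,1,0).round(4),np.percentile(q,99,0).round(4),np.round(r[0]),np.round(r[1]),round(r[2],1))
comp(((h[...,0]<5)|(h[...,0]>174))&(h[...,1]>150)&(h[...,2]>70),40,'red')
comp((h[...,0]>8)&(h[...,0]<32)&(h[...,1]>110)&(h[...,2]>50),40,'yel')
for l in('foot_stem','wedge','wedge_tip','stop','stand','tray'):
    for r in spotter.place_of('wrist',l)[:3]:
        u,v=np.round(r['point']).astype(int); print(l,round(r['p'],2),u,v,W[np.clip(v,0,399),np.clip(u,0,639)].round(4))
E
python3 t.py; ls pics
```

```text
6.475 [ 0.45127299 -0.06017673  0.12804441] [ 2.00616586e-05  9.99981968e-01  5.99893348e-03 -2.77231672e-04] [ 0.15931465 -0.21731805 -1.1329671 ] 0.022242375748563276
yel [320. 157.] 16645 [ 0.5047 -0.0594  0.0953] [ 0.4409 -0.0768  0.0824] [ 0.564  -0.0415  0.1265] [495. -60.] [ 60. 142.] 89.3
yel [243. 253.] 3129 [0.4065 0.0109 0.0098] [ 0.3755 -0.0205  0.0026] [0.4581 0.0347 0.1292] [418.   8.] [ 53. 116.] 69.3
yel [ 18. 367.] 2502 [0.2737 0.2477 0.015 ] [0.2482 0.2329 0.0009] [0.3223 0.2629 0.0265] [376. 155.] [ 82. 338.] 43.5
yel [222. 366.] 170 [0.3014 0.0293 0.0322] [ 0.2828 -0.0363  0.0292] [0.4612 0.0477 0.1907] [372.  -1.] [ 16. 207.] 65.6
wedge 0.97 323 237 [ 0.4653 -0.0612  0.113 ]
wedge 0.58 239 358 [ 0.468  -0.0405  0.1938]
wedge_tip 0.77 248 220 [0.434  0.0064 0.0008]
wedge_tip 0.56 318 38 [ 0.5636 -0.0574  0.0829]
a.png
b.png
c.png
t64.png
w29.png
```

Run:
```python
from h import *
for n,(u,v) in(('scene',(357,246)),('top',(347,142))):
    z=np.load(n+'.npz');p,W=z['p'],z['W'];h=cv2.cvtColor(p,cv2.COLOR_RGB2HSV)
    s=np.s_[v-8:v+9,u-8:u+9]; m=(h[s][...,0]>8)&(h[s][...,0]<30)&(h[s][...,1]>100)
    q=W[s][m];print(n,'brass',m.sum(),np.nanmedian(q,0).round(4))
    # tray plate (pale, z .035-.07) 
    P=W.reshape(-1,3);C=h.reshape(-1,3);k=(P[:,0]>.58)&(P[:,0]<.69)&(abs(P[:,1]+.058)<.14)&(P[:,2]>.03)&(P[:,2]<.08)&(C[:,1]<60)
    Q=P[k]; print('plate',k.sum(),np.percentile(Q,[1,99],axis=0).round(4).tolist())
    # front edge: min x per y bin
    b=[];
    for y in np.arange(-.16,.05,.012):
        t=Q[abs(Q[:,1]-y)<.006]
        if len(t)>3:b.append((y,np.percentile(t[:,0],3)))
    b=np.array(b);f=np.polyfit(b[:,0],b[:,1],1);print('edge x at y=-.058',np.polyval(f,-.058).round(4),'yaw',-np.degrees(f[0]).round(2))
```

```text
scene brass 26 [ 0.6172 -0.0581  0.057 ]
plate 1985 [[0.6142, -0.1954, 0.031], [0.6887, 0.0705, 0.0538]]
edge x at y=-.058 0.617 yaw 0.29
top brass 27 [ 0.6129 -0.058   0.0546]
plate 1537 [[0.613, -0.1901, 0.0303], [0.6887, 0.0749, 0.0504]]
edge x at y=-.058 0.6168 yaw 0.23
```

move_arm(
  motion=[
    [0.015,0.005,0.002,-0.03,0,0,-0.3],
    [0.015,0.01,0.002,-0.055,0,0,-0.3],
    [0.015,0.015,0.002,-0.07,0,0,-0.3],
    [0.015,0.015,0.002,-0.076,0,0,-0.3],
    [0.015,0.015,0.002,-0.079,0,0,-0.3],
    [0.015,0.015,0.002,-0.079,0,0,-0.3],
    [0.015,0.015,0.002,-0.079,0,0,-0.3],
  ],
)

```text
time: 7.7
eef_pos: [0.467, -0.0565, 0.0499]
eef_rot: [0.0, 1.0, 0.005, 0.001]
force: [-0.6, -0.1, -1.0]
opening: 0.0222
```

Run:
```python
from h import *
s=arm.state();print(s['time'],s['eef_pos'],s['eef_rot'],s['force'],s['opening'])
p,d,c=snap('scene'); p2,d2,c2=snap('top')
cv2.imwrite('pics/e.png',np.vstack([cv2.resize(p[190:290,270:430,::-1],None,fx=4.5,fy=4.5,interpolation=cv2.INTER_CUBIC)]))
for n,dd,cc in(('scene',d,c),('top',d2,c2)):
    W=cloud(dd,cc)
    for r in spotter.place_of(n,'wedge_tip')[:4]:
        u,v=np.round(r['point']).astype(int);print(n,round(r['p'],2),u,v,W[v,u].round(4))
```

```text
7.7 [ 0.4670033  -0.05653402  0.0499459 ] [1.63710056e-04 9.99987631e-01 4.93872724e-03 5.65715653e-04] [-0.55188201 -0.09650649 -0.98100688] 0.022215512510218628
scene 0.58 345 248 [ 0.5794 -0.0576  0.004 ]
scene 0.52 243 281 [ 0.4203 -0.3131  0.0263]
scene 0.41 344 146 [0.3439 0.2783 0.0086]
top 0.81 232 236 [0.3259 0.2989 0.0093]
```

View pics/e.png

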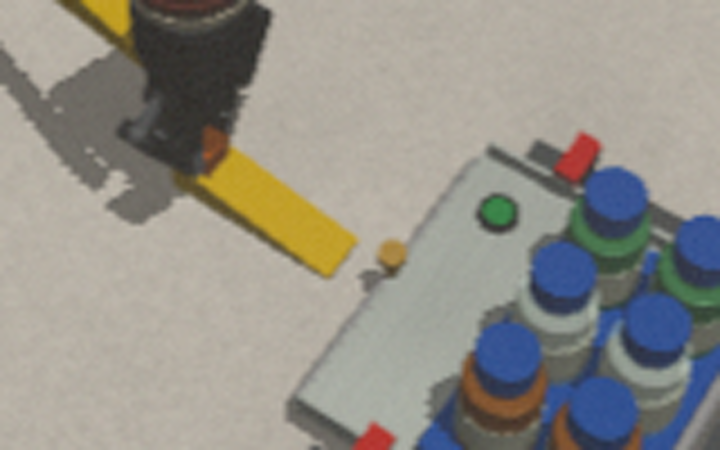

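The wedge tip, at crop (340,258), lines up with the foot's brass screw at (390,255). I'll lower the last millimetre and advance.

move_arm(
  motion=[
    [0.015,0,-0.001,-0.001,0,0,0],
    [0.015,0.006,-0.0015,-0.001,0,0,0],
    [0.015,0.012,-0.0015,-0.001,0,0,0],
    [0.015,0.018,-0.0015,-0.001,0,0,0],
    [0.015,0.024,-0.0015,-0.001,0,0,0],
    [0.015,0.03,-0.0015,-0.001,0,0,0],
    [0.015,0.036,-0.0015,-0.001,0,0,0],
    [0.015,0.04,-0.0015,-0.001,0,0,0],
    [0.015,0.042,-0.0015,-0.001,0,0,0],
    [0.015,0.042,-0.0015,-0.001,0,0,0],
  ],
)

```text
time: 9.15
eef_pos: [0.5091, -0.0581, 0.0488]
eef_rot: [0.0, 1.0, 0.005, 0.0]
force: [-2.5, -0.2, 5.5]
opening: 0.0221
```

move_arm(
  motion=[
    [0.015,0.002,0,0,0,0,0],
    [0.015,0.004,0,0,0,0,0],
    [0.015,0.006,0,0,0,0,0],
    [0.015,0.008,0,0,0,0,0],
    [0.015,0.01,0,0,0,0,0],
    [0.015,0.012,0,0,0,0,0],
    [0.015,0.014,0,0,0,0,0],
    [0.015,0.016,0,0,0,0,0],
  ],
)

```text
time: 10.15
eef_pos: [0.5247, -0.0581, 0.0488]
eef_rot: [0.0, 1.0, 0.005, -0.0]
force: [-4.3, 0.5, 6.3]
opening: 0.0219
```

move_arm(
  motion=[
    [0.015,0.002,0,0,0,0,0],
    [0.015,0.004,0,0,0,0,0],
    [0.015,0.006,0,0,0,0,0],
    [0.015,0.008,0,0,0,0,0],
    [0.015,0.01,0,0,0,0,0],
  ],
)

```text
time: 10.78
eef_pos: [0.5332, -0.058, 0.0488]
eef_rot: [-0.0, 1.0, 0.005, -0.002]
force: [-11.0, -0.0, 15.0]
opening: 0.0222
```

move_arm(
  motion=[
    [0.015,0.002,0,0,0,0,0],
    [0.015,0.004,0,0,0,0,0],
    [0.015,0.006,0,0,0,0,0],
    [0.015,0.008,0,0,0,0,0],
    [0.015,0.01,0,0,0,0,0],
  ],
)

```text
time: 11.4
eef_pos: [0.5431, -0.058, 0.0488]
eef_rot: [-0.0, 1.0, 0.005, -0.002]
force: [-10.1, 0.0, 13.8]
opening: 0.0225
```

move_arm(
  motion=[
    [0.015,0.001,0,0,0,0,0],
    [0.015,0.002,0,0,0,0,0],
    [0.015,0.003,0,0,0,0,0],
    [0.015,0.004,0,0,0,0,0],
    [0.015,0.005,0,0,0,0,0],
  ],
)

```text
time: 12.02
eef_pos: [0.5482, -0.058, 0.0488]
eef_rot: [-0.0, 1.0, 0.005, -0.002]
force: [-9.5, -0.1, 13.9]
opening: 0.0223
```

move_arm(
  motion=[
    [0.015,0.001,0,0.0005,0,0,0],
    [0.015,0.002,0,0.0005,0,0,0],
    [0.015,0.003,0,0.0005,0,0,0],
    [0.015,0.004,0,0.0005,0,0,0],
    [0.015,0.005,0,0.0005,0,0,0],
    [0.015,0.006,0,0.0005,0,0,0],
  ],
)

```text
time: 12.78
eef_pos: [0.5542, -0.0579, 0.0488]
eef_rot: [-0.0, 1.0, 0.005, -0.002]
force: [-8.6, -0.5, 8.5]
opening: 0.0221
```

move_arm(
  motion=[
    [0.015,0.001,0,0,0,0,0],
    [0.015,0.002,0,0,0,0,0],
    [0.015,0.003,0,0,0,0,0],
    [0.015,0.004,0,0,0,0,0],
    [0.015,0.005,0,0,0,0,0],
    [0.015,0.006,0,0,0,0,0],
  ],
)

```text
time: 13.52
eef_pos: [0.5602, -0.0579, 0.0489]
eef_rot: [-0.0, 1.0, 0.005, -0.002]
force: [-8.5, 0.4, 9.8]
opening: 0.0224
```

move_arm(
  motion=[
    [0.015,0.001,0,0,0,0,0],
    [0.015,0.002,0,0,0,0,0],
    [0.015,0.003,0,0,0,0,0],
    [0.015,0.004,0,0,0,0,0],
  ],
)

```text
time: 14.02
eef_pos: [0.5642, -0.0579, 0.0488]
eef_rot: [-0.0, 1.0, 0.005, -0.002]
force: [-8.3, -0.4, 8.1]
opening: 0.0221
```

Lifting push is steady at about 8.5 N. From here I go in 1–2 mm steps to feel for the stop.

move_arm(
  motion=[
    [0.015,0.001,0,0,0,0,0],
    [0.015,0.002,0,0,0,0,0],
    [0.015,0.002,0,0,0,0,0],
  ],
)

```text
time: 14.4
eef_pos: [0.5664, -0.058, 0.0488]
eef_rot: [-0.0, 1.0, 0.005, -0.002]
force: [-8.1, -0.2, 7.7]
opening: 0.022
```

move_arm(
  motion=[
    [0.015,0.001,0,0,0,0,0],
    [0.015,0.002,0,0,0,0,0],
    [0.015,0.002,0,0,0,0,0],
  ],
)

```text
time: 14.78
eef_pos: [0.5683, -0.058, 0.0488]
eef_rot: [-0.0, 1.0, 0.005, -0.002]
force: [-8.2, -0.8, 8.4]
opening: 0.0218
```

move_arm(
  motion=[
    [0.015,0.0005,0,0,0,0,0],
    [0.015,0.001,0,0,0,0,0],
    [0.015,0.001,0,0,0,0,0],
  ],
)

```text
time: 15.15
eef_pos: [0.5692, -0.058, 0.0488]
eef_rot: [-0.0, 1.0, 0.005, -0.002]
force: [-8.0, -0.4, 8.4]
opening: 0.0221
```

move_arm(
  motion=[
    [0.015,0.0005,0,0,0,0,0],
    [0.015,0.001,0,0,0,0,0],
    [0.015,0.001,0,0,0,0,0],
  ],
)

```text
time: 15.52
eef_pos: [0.5702, -0.0579, 0.0488]
eef_rot: [-0.0, 1.0, 0.005, -0.002]
force: [-8.2, 0.5, 9.3]
opening: 0.0222
```

move_arm(
  motion=[
    [0.015,0.0005,0,0,0,0,0],
    [0.015,0.001,0,0,0,0,0],
    [0.015,0.001,0,0,0,0,0],
  ],
)

```text
time: 15.9
eef_pos: [0.5708, -0.0579, 0.0488]
eef_rot: [-0.0, 1.0, 0.005, -0.002]
force: [-10.6, 0.2, 10.0]
opening: 0.0221
```

move_arm(
  motion=[
    [0.015,0.0005,0,0,0,0,0],
    [0.015,0.001,0,0,0,0,0],
    [0.015,0.001,0,0,0,0,0],
  ],
)

```text
time: 16.27
eef_pos: [0.571, -0.0579, 0.0488]
eef_rot: [-0.0, 1.0, 0.005, -0.003]
force: [-14.1, 0.2, 13.5]
opening: 0.0226
```

At the stop: the push is climbing from 8.2 N. Target is about 21–23 N (10–18 N above lifting).

move_arm(
  motion=[
    [0.015,0.0005,0,0,0,0,0],
    [0.015,0.001,0,0,0,0,0],
    [0.015,0.001,0,0,0,0,0],
  ],
)

```text
time: 16.65
eef_pos: [0.5711, -0.0579, 0.0488]
eef_rot: [-0.0, 1.0, 0.005, -0.004]
force: [-16.9, -0.3, 16.7]
opening: 0.0223
```

move_arm(
  motion=[
    [0.015,0.0005,0,0.0005,0,0,0],
    [0.015,0.001,0,0.0005,0,0,0],
    [0.015,0.001,0,0.0005,0,0,0],
  ],
)

```text
time: 17.02
eef_pos: [0.5712, -0.0579, 0.0488]
eef_rot: [-0.0, 1.0, 0.005, -0.005]
force: [-19.6, -1.1, 17.7]
opening: 0.0225
```

move_arm(
  motion=[
    [0.015,0.0005,0,0.0005,0,0,0],
    [0.015,0.0013,0,0.0005,0,0,0],
    [0.015,0.0013,0,0.0005,0,0,0],
  ],
)

```text
time: 17.4
eef_pos: [0.5715, -0.0579, 0.0488]
eef_rot: [-0.0, 1.0, 0.005, -0.007]
force: [-23.1, -1.7, 17.6]
opening: 0.0223
```

Run:
```python
from h import *
s=arm.state();print(s['time'],s['eef_pos'],s['force'])
for n in('scene','top'):
    p,d,c=snap(n,n+'L'); W=cloud(d,c); z=np.load(n+'.npz');W0=z['W']
    for nm,ww,pp in(('before',W0,z['p']),('now',W,p)):
        P=ww.reshape(-1,3);C=cv2.cvtColor(pp,cv2.COLOR_RGB2HSV).reshape(-1,3)
        k=(P[:,0]>.625)&(P[:,0]<.69)&(abs(P[:,1]+.058)<.1)&(P[:,2]>.03)&(P[:,2]<.075)&(C[:,1]<60)
        Q=P[k];A=np.c_[Q[:,:2]-[.617,-.058],np.ones(len(Q))];f=np.linalg.lstsq(A,Q[:,2],rcond=None)[0]
        print(n,nm,len(Q),'slope x,y, z edge',f.round(4))
```

```text
17.4 [ 0.57149681 -0.05788552  0.04880372] [-23.06737725  -1.66351286  17.63640752]
scene before 1413 slope x,y, z edge [0.0419 0.0036 0.0366]
scene now 1482 slope x,y, z edge [0.0055 0.0018 0.0453]
top before 1130 slope x,y, z edge [0.0464 0.002  0.0346]
top now 216 slope x,y, z edge [0.     0.0021 0.0434]
```

The tray is level: slope about 0, front edge up about 9 mm. The push is 23 N, about 15 N above lifting. I'll ease the spring load partway without pulling back, then open.

move_arm(
  motion=[
    [0.015,-0.001,0,0,0,0,0],
    [0.015,-0.002,0,0,0,0,0],
    [0.015,-0.003,0,0,0,0,0],
    [0.015,-0.003,0,0,0,0,0],
  ],
)

```text
time: 18.0
eef_pos: [0.5714, -0.0579, 0.0488]
eef_rot: [-0.0, 1.0, 0.005, -0.003]
force: [-9.5, -0.9, 4.8]
opening: 0.0223
```

move_arm(
  motion=[
    [0.03,0,0,0,0,0,0],
    [0.045,0,0,0,0,0,0],
    [0.06,0,0,0,0,0,0],
    [0.06,0,0,0,0,0,0],
    [0.06,0,0,0,0,0,0],
    [0.06,0,0,0,0,0,0],
  ],
  squeeze=20,
)

```text
time: 18.75
eef_pos: [0.5739, -0.058, 0.0498]
eef_rot: [0.0, 1.0, 0.005, 0.0]
force: [-0.5, 0.1, -0.1]
opening: 0.0598
```

move_arm(
  motion=[
    [0.06,0,0,0.01,0,0,0],
    [0.06,0,0,0.03,0,0,0],
    [0.06,0,0,0.06,0,0,0],
    [0.06,-0.02,0,0.1,0,0,0],
    [0.06,-0.05,0,0.14,0,0,0],
    [0.06,-0.09,0,0.18,0,0,0],
    [0.06,-0.13,0,0.2,0,0,0],
    [0.06,-0.15,0,0.2,0,0,0],
    [0.06,-0.15,0,0.2,0,0,0],
    [0.06,-0.15,0,0.2,0,0,0],
  ],
)

```text
time: 20.0
eef_pos: [0.4246, -0.058, 0.2507]
eef_rot: [0.0, 1.0, 0.005, 0.001]
force: [0.4, -0.0, 0.1]
opening: 0.0601
```

Run:
```python
from h import *
s=arm.state();print(s['time'],s['eef_pos'],s['force'])
for n in('scene','wrist'):
    p,d,c=snap(n,n+'F'); W=cloud(d,c); z=np.load(n+'.npz') if n=='scene' else None
    P=W.reshape(-1,3);H=cv2.cvtColor(p,cv2.COLOR_RGB2HSV);C=H.reshape(-1,3)
    k=(P[:,0]>.625)&(P[:,0]<.69)&(abs(P[:,1]+.058)<.1)&(P[:,2]>.03)&(P[:,2]<.075)&(C[:,1]<60)
    Q=P[k];A=np.c_[Q[:,:2]-[.617,-.058],np.ones(len(Q))];print(n,len(Q),'slope/z',np.linalg.lstsq(A,Q[:,2],rcond=None)[0].round(4) if len(Q)>9 else '')
    m=(C[:,0]>4)&(C[:,0]<14)&(C[:,1]>150)&(P[:,2]>.035)&(P[:,2]<.055)&(abs(P[:,1]+.058)<.05)&(P[:,0]>.5)&(P[:,0]<.61)
    q=P[m]; print('grip',len(q),np.median(q,0).round(4) if len(q) else '', cv2.minAreaRect(q[:,:2].astype(np.float32)*1000) if len(q)>5 else '')
    if n=='scene':
        cv2.imwrite('pics/f.png',cv2.resize(p[100:350,180:480,::-1],None,fx=2.6,fy=2.4,interpolation=cv2.INTER_CUBIC))
```

```text
20.0 [ 0.42455513 -0.05804426  0.25065548] [ 0.36083215 -0.04428436  0.0924346 ]
scene 1484 slope/z [-0.0068  0.0029  0.0458]
grip 63 [ 0.5723 -0.0573  0.0472] ((571.7911376953125, -58.41056823730469), (23.55022430419922, 23.602964401245117), 2.7315471172332764)
wrist 0 slope/z 
grip 646 [ 0.5715 -0.0577  0.0466] ((571.7512817382812, -57.75367736816406), (22.423147201538086, 25.847719192504883), 89.46772766113281)
```

View pics/f.png

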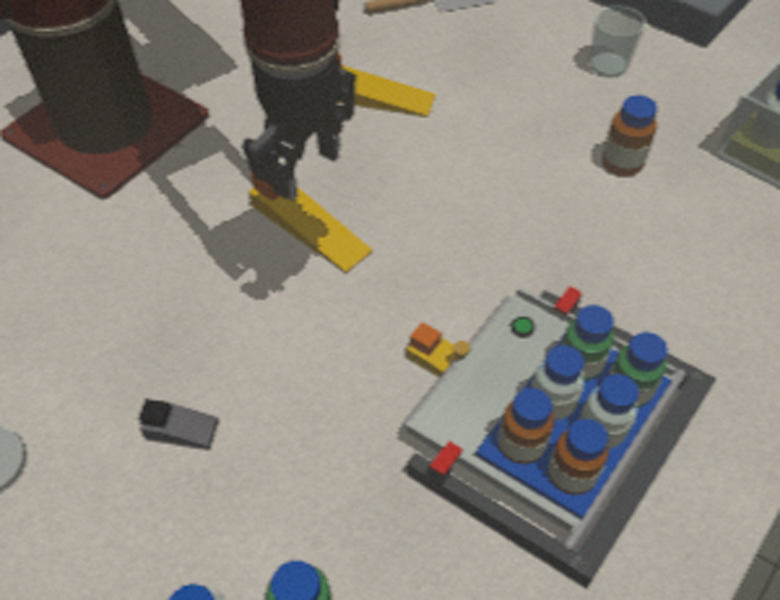

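The wedge, at crop (425,345), sits under the foot with its grip at x = 0.5717, the same as before release. The tray is level against the lugs, the other things are where they were and the arm is clear.

```bash
python3 -c "
from rig import ticket
print(ticket.close_job())"
```

```text
the job is handed in; nothing more can be done
None
```

The long yellow wedge is under the tray's levelling foot, the tray is level against its stops, and the job is handed in at about 20 s on the robot's clock.

- **Wedge used:** I picked the one measuring 126 × 36 mm with a 26 × 24 mm grip 46 mm high. The other two yellow wedges were about 165 mm long, and I left them and the grey stub alone.
- **Push:** The lifting push was steady at about 8.3 N. I felt the stop at about x = 0.5705 m and pushed on to 23 N, about 15 N above lifting. I then eased the arm's load before opening the gripper.
- **Last checks:**
  - The wedge stayed where it was after release: grip at x ≈ 0.5717 m, against 0.5714 m just before.
  - The tray slope went from about 0.045 to 0 ± 0.007 rad, within camera noise, and its front edge rose about 9 mm.
  - The force on the robot was about zero, and in the last picture the objects in view had not moved.
- **Uncertain:** The gripper also pressed the wedge down on the bench with up to 18 N, so some of the 15 N may be bench friction rather than tightness. Before release, travel past the stop was about 1 mm, a little less than 7 N per mm would give.

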